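# Drive the gib key of a grinder pulley

## Robot

A 6-joint arm with a two-finger parallel gripper is mounted at the origin on the work surface. World frame = base frame: x ahead of the robot, y to its left, z up, the work surface at z = 0. Lengths are in m, angles in rad, forces in N, time in s.
With the tool pointing down it reaches from about 0.275 to 0.825 m from the base axis. Payload 4.9 kg.
Tool frame: the origin (TCP) lies midway between the tips of the shut fingers; the grasp point (between the pads) lies 19 mm behind it; z points along the fingers, y is the direction in which the jaws open and shut (so a half turn about z gives the same grasp; the last joint's range is limited). The gripper opens to 85 mm and grips with 20 to 120 N. Pads are 22 mm wide; open, the fingers measure 114 mm over their backs; the gripper's body (76 mm by 85 mm) begins 54 mm behind the grasp point. The pads swing forward as they close: fully open they stand 13 mm farther back than shut.
Start: joints at [-1.289, 0.326, -0.193, 1.052, 0, 1.437], TCP at [0.222, -0.503, 0.231] pointing down, gripper open.
Joint ranges: [-2.65, 2.65], [-0.97, 1.79], [-1.3, 1.35], [-1.93, 2.1], [-1.47, 1.37], [-3.14, 3.14]. Speed limits (rad/s): [2.57, 2.57, 3.14, 3.14, 3.14, 3.14].

## Interface

Orientations are given as a unit quaternion [w, x, y, z].
In Python, from plant import env gives the robot as it stands.
- The arm moves only by the tool carry_out, never from a script. Its argument "rows" is a list that holds one entry, the list of rows, each a list of 7 numbers: the shift along the world's x, y, z in mm, then the turn, a rotation vector about the world's x, y, z in rad, then the gripper's target within -1 to 1 (fully open at 1, half-way at 0, shut at -1). A call has 1 to 8 rows; each row is the pose to reach, as a shift and turn from the pose commanded when the call began; what a row does not reach only later rows make up. A row lasts 1/10 s, in which the tool goes at most 50 mm and 8.59 degrees, less where a joint would pass 70% of its speed; a pose out of reach is approached as far as the arm can. A call with a gripper value outside its range is refused whole. The fingers move at their own pace and stop on an object; the grip force is fixed at half the most. Time passes only in rows, so rows that repeat a pose let the fingers close. It gives the time, the measured TCP pose, the force and the opening at its end, in the units of the state.
- env.get_state(): the state, without advancing time (a new reading comes with each control period).
- env.camera(name): name is "side" or "top" or "wrist"; returns a dict with "image" (384x512x3 uint8, red, green, blue), "fx", "fy", "cx", "cy" (pixels), "dist" ([k1, k2, p1, p2, k3] as OpenCV has them; the pictures are not rectified), "rvec" (rotation vector, rad) and "tvec" (3), from world to camera coordinates, as OpenCV has them. Camera axes: x right, y down, z forward; pixel columns grow to the right and rows downward; lengths in m; the calibration is good to about 2 mm. A picture is of the moment at which its call begins. There is no depth.
- env.hand_in(): hands the job in, once; it reports no verdict.
Trained networks look in the newest picture that a camera, given by its name, has taken for a name from the list of things; names that differ only in an ending like _2 or _b are one class to them, and where a whole thing is asked for, a point or a joint stands for the part that bears it (a point fixed in the world has none). Each returns a list of dicts, best first, with "p" (0 to 1); they miss things now and then, are a little off and sometimes report something else, mostly with a low value. They report only what shows in the picture. A call takes as long as a camera call. They do not tell look-alikes from the thing itself.
- env.trace(camera, thing): "mask" (384x512 bool, what is visible of it).
- env.tip_of(camera, thing): "location" ([x, y, z] in m, in world coordinates, good to about 4 mm: a listed point, or the origin of a listed thing).
The state is a dict: "time_s": time; "q": joint angles; "qvel": joint speeds; "effort": joint torques, N m; "eef_pos": TCP position; "tool_rot": TCP orientation; "contact_force": force on the tool from outside, world axes, zero at the start; "wrist_torque": the same for the moment, N m; "width": finger opening in m.
Only numpy, scipy, OpenCV 4.12 (cv2) and the standard library are available. Lean on these libraries where they do the work, as an engineer would, in place of code of your own. Each camera call takes 0.05 s, during which the arm holds its last target. There are 200 camera calls.

## Task

Take the brass-coloured gib key with the red mark out of the wooden rack and lower it upright into the keyway of the pulley, red side away from the shaft, until you feel it touch both sides (do not let it drop in). Then tap or press it down until it is tight, when it no longer sinks under a push of about 15 newtons (20 or more may burst the hub), and let go. Leave the other things where they are.

Things in the scene. Friction and masses are not known exactly. Their poses are not given: they have to be found in the camera images.
- gib_key: Loose brass-coloured aluminium taper key, 50 g, 82 mm tall, upright in one of the rack's three holes (any). Origin: level with the blade's lower end, on the axis of the head; z up along the key, x towards the red-marked side. Square head 20 x 20 mm, 28 mm tall (z 54 to 82 mm), hanging by its underside on the rack's top; smooth blade (z 0 to 54 mm) below it. Once driven it holds itself by friction.
- key_tip (a point): Centre of the blade's lower end, at (-4, 0, 0) mm of the key. The blade is 12 mm wide in y; its straight flat side lies at x = -7 mm; the opposite (red) side slopes 1 in 8, from x = -1 mm at the tip to +5.75 mm under the head: 6 mm thick at the tip, 12.75 mm under the head. Friction about 0.3.
- key_head (a point): Centre of the head's flat top, at (0, 0, 82) mm of the key.
- key_red (a point): Centre of the red-marked side of the head, at (10, 0, 68) mm of the key.
- drive: Fixed blue motor standing upright on a 140 mm square plate, with an aluminium pulley (100 mm across, 55 mm tall, flat top at z = 140 mm) on its upright steel shaft, which ends level with the pulley's top. Origin: under its centre on the bench, z up; x points from the shaft's axis to the keyway.
- keyway (a point): Centre of the keyway's mouth, at (17.9, 0, 140) mm of the drive, axes as the drive's. The slot is 15 mm wide in y, 55 mm deep. Towards -x it ends at an upright flat on the shaft, 3.3 to 6.5 mm from this point (differs from pulley to pulley). The key touches both sides when its tip is about 17 to 43 mm down.
- keyway_wall (a point): Middle of the upper edge of the keyway's outer wall (dark steel), 4.85 mm to the +x side of the mouth's centre, axes as the drive's. The wall leans in 1 in 8 downwards, matching the key. It is stiff but springy, about 80 N of squeeze per mm: from first touch the push needed grows by some 5 to 8 N per mm of travel.
- rack: Fixed wooden block 170 (x) x 60 (y) x 64 mm (z) with three holes in its top at x = -50, 0 and 50 mm, 15.5 (x) x 14 mm (y) and 60 mm deep, one of which holds the key, its x axis along the rack's. Origin: centre of its underside, z up.
- punch: Bystander: dark steel round punch, head 21 mm across, in another hole of the rack, origin at its lower end.
- gauge: Bystander: aluminium plug gauge with a round blue head 22 mm across, in another hole of the rack, origin at its lower end.
- wrench: Bystander: steel wrench lying on the bench.
- screwdriver: Bystander: screwdriver lying on the bench.
- threadlock: Bystander: small red bottle, 36 mm across, 95 mm tall, origin under its foot.
- tape: Bystander: blue tape roll, 90 mm across, 20 mm tall, lying flat.
- fitting: Bystander: brass pipe fitting, 28 mm across, 34 mm tall, standing.
Mind the look-alikes: they are no part of the job. Of the things that look like the gib_key, the smallest one is meant.

How it is judged:
On the way, in this order (a step that is already met when the one before it is completed fails the run):
1. the key stands started in the keyway, red side outwards, its tip more than 10 mm down (x of key_tip in the frame of keyway between -0.007 and 0.007 m and y of key_tip in the frame of keyway between -0.004 and 0.004 m and x of key_red in the frame of keyway above 0.005 m and z of key_tip in the frame of keyway below -0.01 m and angle between gib_key's own z axis and vertical below 0.2 rad), for 0.1 s.
2. the key is wedged tight in the keyway (x of key_tip in the frame of keyway between -0.007 and 0.007 m and y of key_tip in the frame of keyway between -0.004 and 0.004 m and x of key_red in the frame of keyway above 0.005 m and z of key_tip in the frame of keyway below -0.014 m and angle between gib_key's own z axis and vertical below 0.09 rad and contact force between gib_key and drive above 17 N), for 0.2 s.
At the end, for the whole second after the job is handed in: The key stands upright (within 5 degrees) in the keyway, red side away from the shaft, its tip at least 14 mm down and within 7 mm (x) and 4 mm (y) of the keyway's centre, still squeezed by the pulley with more than 17 N after it has been let go, at rest (all of step 2 and linear speed of gib_key below 0.01 m/s); the robot touches nothing.
It fails at once if the key is dropped into the keyway (it falls more than about 7 mm inside it) (x of key_tip in the frame of keyway between -0.007 and 0.007 m and y of key_tip in the frame of keyway between -0.004 and 0.004 m and z of key_tip in the frame of keyway below 0 m and contact force between the fingers and gib_key below 0.1 N and linear speed of gib_key above 0.38 m/s).
It fails at once if the key is overdriven: the pulley is squeezed with more than 44 N (contact force between gib_key and drive above 44 N).
It fails at once if a bystander is moved by more than 30 mm (distance of any of punch, gauge, wrench, screwdriver, threadlock, tape, fitting from where it was at the start of the episode above 0.03 m).
It also fails if it takes over 58 s, if anything falls off the work surface, if the arm or the gripper's body presses on something with over 40 N, if the wrist force passes 120 N, or if a joint passes its speed limit or range.

## Working session

There is one attempt and no reset: what is moved stays moved. The work goes in short steps, Python scripts to look and compute and a tool call to move; the robot and the scene stay as the last step left them, time stands still between calls to the robot, and variables do not carry over. Pictures are saved under pics/ and viewed, about 8 in all and at most 12, crops included, and the job is handed in when it is done.

Besides the shell and the picture viewer there is one more tool, called after "Emit:" by a JSON object that holds its "name" and its "arguments", one argument or row to a line. carry_out: Moves the arm, as the interface text tells. Its arguments: {"type":"object","properties":{"rows":{"type":"array"}},"required":["rows"]}

```bash
mkdir -p pics; ls; cat > h.py <<'E'
import numpy as np, cv2
from plant import env
def shot(n,f=None,crop=None,s=1):
    c=env.camera(n)
    if f:
        im=c["image"]
        if crop: a,b,w,h=crop; im=im[b:b+h,a:a+w]
        im=cv2.resize(im,None,fx=s,fy=s,interpolation=cv2.INTER_CUBIC)
        cv2.imwrite("pics/"+f,im[:,:,::-1])
    return c
def K(c): return np.array([[c["fx"],0,c["cx"]],[0,c["fy"],c["cy"]],[0,0,1.]]),np.array(c["dist"],float)
def proj(c,P):
    k,d=K(c); return cv2.projectPoints(np.array(P,float).reshape(-1,1,3),np.array(c["rvec"],float),np.array(c["tvec"],float),k,d)[0][:,0]
def ray(c,uv):
    k,d=K(c); u=cv2.undistortPoints(np.array(uv,float).reshape(-1,1,2),k,d)[:,0]
    R=cv2.Rodrigues(np.array(c["rvec"],float))[0]; o=-R.T@np.array(c["tvec"],float).ravel()
    return o,np.c_[u,np.ones(len(u))]@R
def onz(c,uv,z):
    o,r=ray(c,uv); return o+r*((z-o[2])/r[:,2])[:,None]
E
python3 - <<'E'
from h import *
print(env.get_state())
a=shot("top","top1.png");b=shot("side","side1.png")
A=a["image"];B=b["image"]
cv2.imwrite("pics/both.png",cv2.resize(np.vstack([A,B]),(800,1200))[:,:,::-1])
for n in ["top","side"]:
  for t in ["gib_key","key_head","key_red","drive","keyway","keyway_wall","rack","punch","gauge","threadlock","tape","fitting"]:
    print(n,t,[(round(r["p"],2),np.round(r["location"],3).tolist()) for r in env.tip_of(n,t)][:4])
E
```

```text
pics
{'time_s': 0.0, 'q': array([-1.28917710e+00,  3.26964303e-01, -1.93557113e-01,  1.05197783e+00,
        1.35807597e-05,  1.43659688e+00]), 'qvel': array([ 0.00063128, -0.00058568,  0.00012152,  0.00051938, -0.00044222,
       -0.00047426]), 'effort': array([-7.38495546e-04, -4.43395150e+01,  2.62441581e+01,  1.53505109e-02,
        3.72563898e-05, -1.83382163e-07]), 'eef_pos': array([ 0.2220244 , -0.50258454,  0.23050086]), 'tool_rot': array([-8.49649820e-04,  9.78464243e-01,  2.06414634e-01, -5.59323965e-05]), 'contact_force': array([-0.362548  , -0.6232704 , -0.15502361]), 'wrist_torque': array([-0.04920883,  0.00512979, -0.00219319]), 'width': 0.08561789645933243}
top gib_key [(0.82, [0.464, -0.395, 0.009]), (0.59, [0.29, -0.13, 0.006]), (0.45, [0.496, -0.209, 0.009]), (0.16, [0.754, 0.001, 0.005])]
top key_head [(0.72, [0.448, -0.288, 0.017]), (0.57, [0.492, -0.206, 0.09]), (0.52, [0.392, -0.146, 0.01])]
top key_red [(0.78, [0.435, -0.307, 0.012]), (0.57, [0.506, -0.208, 0.082])]
top drive [(0.65, [0.544, 0.189, 0.002]), (0.34, [0.496, -0.212, 0.008])]
top keyway [(0.75, [0.
[... 543 characters left out ...]
ead [(0.74, [0.397, -0.142, 0.015]), (0.67, [0.493, -0.211, 0.096]), (0.6, [0.446, -0.291, 0.014])]
side key_red [(0.94, [0.434, -0.31, 0.01]), (0.73, [0.509, -0.207, 0.076]), (0.7, [0.374, -0.128, 0.014]), (0.47, [0.668, -0.399, 0.002])]
side drive [(0.66, [0.543, 0.19, 0.001])]
side keyway [(0.68, [0.562, 0.195, 0.139])]
side keyway_wall [(0.92, [0.571, 0.193, 0.142]), (0.32, [0.494, -0.207, 0.091])]
side rack [(0.6, [0.54, -0.198, -0.001]), (0.28, [0.402, 0.424, 0.003]), (0.2, [0.567, 0.194, 0.141])]
side punch [(0.31, [0.582, 0.453, 0.001])]
side gauge []
side threadlock [(0.66, [0.584, 0.455, 0.002])]
side tape [(0.63, [0.67, -0.398, 0.004])]
side fitting [(0.41, [0.735, 0.286, 0.004])]
```

View pics/top1.png

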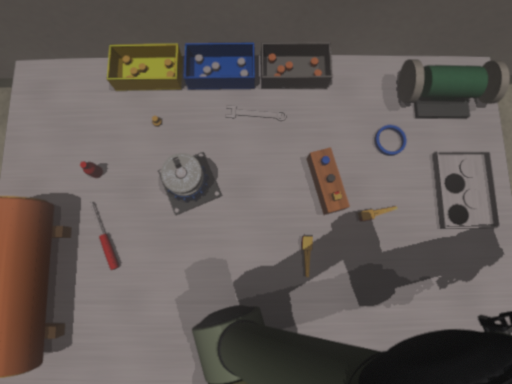

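View pics/side1.png

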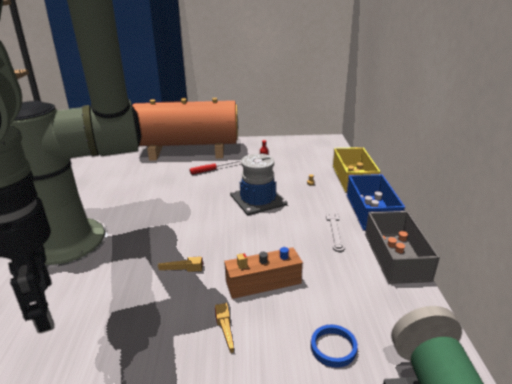

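The top view shows the key at the near end of the rack (337,197), its red side towards the rack's middle. The keyway is at about (177,161) on the pulley, and two larger look-alikes lie on the bench. Next I'll go above the key.

Emit:
{"name": "carry_out", "arguments": {
  "rows": [
    [[34,37,0,0,0,-0.1,1],[68,74,0,0,0,-0.2,1],[102,111,0,0,0,-0.2,1],[136,148,0,0,0,-0.2,1],[170,185,0,0,0,-0.2,1],[204,222,0,0,0,-0.2,1],[238,259,0,0,0,-0.2,1],[271,295,0,0,0,-0.2,1]]
  ]
}}

```text
time_s: 2.1
eef_pos: [0.494, -0.2069, 0.2315]
tool_rot: [0.0, 0.994, 0.108, 0.0]
contact_force: [0.2, -1.1, 0.3]
width: 0.0854
```

```bash
python3 - <<'E'
from h import *
s=env.get_state();print(s["time_s"],s["eef_pos"],s["tool_rot"],s["contact_force"])
c=shot("wrist","w1.png",s=1.5)
print(c["fx"],-cv2.Rodrigues(np.array(c["rvec"],float))[0].T@np.array(c["tvec"],float).ravel())
for t in ["gib_key","key_head","key_red","rack","punch","gauge"]:
  for r in env.tip_of("wrist",t)[:3]: print(t,round(r["p"],2),np.round(r["location"],4),proj(c,r["location"]))
m=env.trace("wrist","gib_key")
for r in m[:2]:
  k=r["mask"].astype(np.uint8); print(r["p"],k.sum(),cv2.boundingRect(k))
E
```

```text
2.1 [ 0.49400206 -0.2069027   0.23151755] [2.50222054e-04 9.94183143e-01 1.07702210e-01 2.23499031e-04] [ 0.24010684 -1.06170177  0.26568532]
302.7261633799697 [ 0.562312   -0.19090483  0.37473205]
gib_key 0.87 [ 0.2901 -0.1311  0.0023] [[173.51687889 292.11157609]]
gib_key 0.81 [ 0.4941 -0.2122  0.0129] [[261.53838983 166.56403837]]
gib_key 0.78 [ 0.4672 -0.3997  0.0062] [[398.70252452 216.25038612]]
key_head 0.68 [ 0.3939 -0.1438  0.0152] [[192.32249154 230.82527982]]
key_head 0.61 [ 0.4938 -0.2123  0.0901] [[262.85122033 182.32751649]]
key_head 0.61 [ 0.45   -0.2886  0.0162] [[313.20857435 213.67698331]]
key_red 0.71 [ 0.5074 -0.207   0.0768] [[260.40666738 165.04994079]]
key_red 0.63 [ 0.3768 -0.123   0.0158] [[174.13858016 239.82116374]]
key_red 0.61 [ 0.4361 -0.3075  0.0112] [[323.83661299 225.2482704 ]]
punch 0.87 [ 0.5442 -0.197   0.0084] [[258.2236006  122.20168381]]
gauge 0.73 [ 0.5923 -0.1848  0.0106] [[256.90124986  76.97392707]]
0.82 1203 (171, 224, 29, 79)
0.71 514 (249, 166, 22, 26)
```

```bash
python3 - <<'E'
from h import *
c=shot("wrist","w2.png",(180,40,160,180),3.3)
im=c["image"];hsv=cv2.cvtColor(im,cv2.COLOR_RGB2HSV)
# punch/gauge/key axes: line through locations
import numpy as np
print(np.degrees(np.arctan2(.5923-.4938,0)))
for a in env.trace("wrist","rack")[:1]:
  k=a["mask"].astype(np.uint8); print(a["p"],cv2.boundingRect(k))
  cs=max(cv2.findContours(k,0,2)[0],key=cv2.contourArea)
  q=cv2.approxPolyDP(cs,4,True)[:,0]; print(q.tolist(),np.round(onz(c,q,.064),4))
E
```

```text
90.0
0.78 (221, 27, 66, 179)
[[282, 27], [221, 31], [233, 205], [286, 202]] [[ 0.6323 -0.2022  0.064 ]
 [ 0.6172 -0.1481  0.064 ]
 [ 0.4538 -0.1911  0.064 ]
 [ 0.4693 -0.2462  0.064 ]]
```

View pics/w2.png

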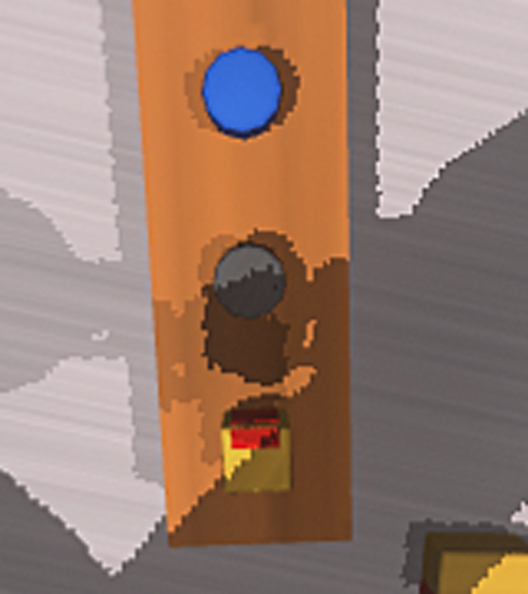

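The crop shows the rack's three tops in line: blue gauge (242,90), punch (250,280) and key (257,455). The key's red is on the far (+x) side, and the rack's yaw is about 15°.

```bash
python3 - <<'E'
from h import *
c=env.camera("wrist")
f=lambda u,v:[180+u/3.3,40+v/3.3]
p=onz(c,[f(224,490),f(291,490),f(205,405)],.092);print(p)
m=(p[0]+p[1])/2;t=np.radians(15.1);print("head centre",m+10e-3*np.array([np.cos(t),np.sin(t),0]))
print("gauge,punch", onz(c,[f(242,90)],.09))
for a in env.trace("wrist","key_head")+env.trace("wrist","gib_key"):
  k=a["mask"].astype(np.uint8); x=cv2.boundingRect(k)
  if abs(x[0]-250)<12: print(a["p"],x)
E
```

```text
[[ 0.48314382 -0.20216257  0.092     ]
 [ 0.48731781 -0.22135383  0.092     ]
 [ 0.50666379 -0.19169222  0.092     ]]
head centre [ 0.49488554 -0.20915315  0.092     ]
gauge,punch [[ 0.59075184 -0.1844805   0.09      ]]
0.69 (247, 164, 23, 26)
0.87 (247, 163, 21, 26)
```

Emit:
{"name": "carry_out", "arguments": {
  "rows": [
    [[1,-2.5,-40,0,0,0.047,0.6],[1,-2.5,-80,0,0,0.047,0.2],[1,-2.5,-120,0,0,0.047,-0.1],[1,-2.5,-145,0,0,0.047,-0.1],[1,-2.5,-160,0,0,0.047,-0.1],[1,-2.5,-165,0,0,0.047,-0.1],[1,-2.5,-165,0,0,0.047,-0.1]]
  ]
}}

```text
time_s: 3.45
eef_pos: [0.4934, -0.2111, 0.0659]
tool_rot: [-0.0, 0.991, 0.131, -0.0]
contact_force: [0.0, 0.1, -0.6]
width: 0.0386
```

Emit:
{"name": "carry_out", "arguments": {
  "rows": [
    [[1.2,1.5,0,0,0,0,-0.1],[1.2,1.5,0,0,0,0,-0.1],[1.2,1.5,0,0,0,0,-0.6],[1.2,1.5,0,0,0,0,-1],[1.2,1.5,0,0,0,0,-1],[1.2,1.5,0,0,0,0,-1],[1.2,1.5,0,0,0,0,-1],[1.2,1.5,0,0,0,0,-1]]
  ]
}}

```text
time_s: 4.25
eef_pos: [0.4957, -0.21, 0.0673]
tool_rot: [0.001, 0.991, 0.131, 0.001]
contact_force: [-1.2, 0.7, 6.3]
width: 0.0191
```

Emit:
{"name": "carry_out", "arguments": {
  "rows": [
    [[0,0,15,0,0,0,-1],[0,0,45,0,0,0,-1],[0,0,85,0,0,0,-1],[0,0,130,0,0,0,-1],[0,0,170,0,0,0,-1],[0,0,170,0,0,0,-1],[0,50,170,0,0,0,-1],[0,100,170,0,0,0,-1]]
  ]
}}

```text
time_s: 5.05
eef_pos: [0.4946, -0.1094, 0.2357]
tool_rot: [-0.0, 0.992, 0.129, -0.0]
contact_force: [0.8, 1.0, -1.4]
width: 0.0186
```

Emit:
{"name": "carry_out", "arguments": {
  "rows": [
    [[0,50,0,0,0,0,-1],[0,100,0,0,0,0,-1],[0,150,0,0,0,0,-1],[0,200,0,0,0,0,-1],[0,240,0,0,0,0,-1],[0,260,0,0,0,0,-1],[0,260,0,0,0,0,-1]]
  ]
}}

```text
time_s: 5.75
eef_pos: [0.494, 0.1529, 0.2353]
tool_rot: [-0.0, 0.991, 0.133, -0.001]
contact_force: [-0.4, -0.7, -0.0]
width: 0.0188
```

```bash
python3 - <<'E'
from h import *
s=env.get_state();print(s["time_s"],s["eef_pos"],s["tool_rot"],s["contact_force"],s["width"])
W=shot("wrist");T=shot("top");S=shot("side")
for n,c in [("wrist",W),("top",T),("side",S)]:
  for t in ["keyway","keyway_wall","drive","key_tip","key_head","key_red","gib_key"]:
    for r in env.tip_of(n,t)[:3]:
      if r["location"][1]>-.1 : print(n,t,round(r["p"],2),np.round(r["location"],4),np.round(proj(c,r["location"])[0]))
cv2.imwrite("pics/w3.png",cv2.resize(W["image"],(768,576),interpolation=cv2.INTER_CUBIC)[:,:,::-1])
E
```

```text
5.75 [0.49404466 0.15291547 0.23526165] [-2.42740614e-04  9.91077547e-01  1.33284518e-01 -6.88710829e-04] [-0.40150558 -0.72894635 -0.01709411] 0.01878038037039683
wrist keyway 0.76 [0.5679 0.2006 0.1392] [222.  86.]
wrist keyway 0.54 [0.4926 0.1537 0.2574] [256. 271.]
wrist keyway_wall 0.58 [0.57   0.1995 0.1421] [224.  83.]
wrist drive 0.63 [ 0.5476  0.1906 -0.0029] [239. 112.]
wrist key_tip 0.77 [0.493  0.1567 0.1755] [252. 209.]
wrist key_tip 0.48 [0.4951 0.1517 0.2614] [262. 272.]
wrist key_head 0.57 [0.4939 0.1523 0.2577] [260. 270.]
wrist key_red 0.6 [0.572  0.1988 0.1402] [226.  81.]
wrist gib_key 0.81 [0.4904 0.153  0.179 ] [256. 215.]
top drive 0.8 [0.5484 0.1894 0.0013] [189. 182.]
top key_tip 0.54 [0.4894 0.1533 0.1842] [191. 191.]
top key_head 0.49 [0.4912 0.154  0.2546] [186. 185.]
top key_red 0.5 [0.5045 0.1543 0.2473] [187. 179.]
top gib_key 0.52 [0.4915 0.1513 0.1788] [193. 191.]
side keyway 0.62 [0.5598 0.193  0.1412] [261. 159.]
side drive 0.72 [ 0.549   0.1875 -0.0015] [258. 200.]
side key_tip 0.72 [ 0.5429  0.1865 -0.0016] [256. 200.]
side key_head 0.39 [0.4924 0.1504 0.2619] [238. 126.]
side key_red 0.47 [0.5072 0.1564 0.2464] [243. 131.]
side gib_key 0.73 [0.5066 0.1548 0.2457] [243. 131.]
```

View pics/w3.png

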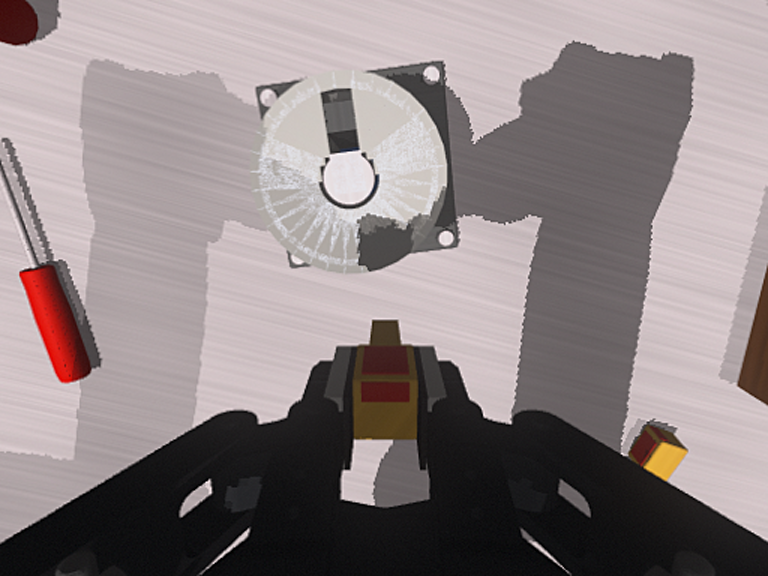

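The wrist view shows the key in the jaws (385,400), its red side facing the pulley. The slot is the darkest patch, at (343,142), between the shaft and the dark steel wall. I'll zoom in on both.

```bash
python3 - <<'E'
from h import *
im=cv2.imread("pics/w3.png")
c=shot("wrist"); im=c["image"][:,:,::-1]
a=im[50:150,190:270]; b=im[205:305,216:296]
o=np.hstack([cv2.resize(x,(400,500),interpolation=cv2.INTER_CUBIC) for x in (a,b)])
o=np.clip(o.astype(float)*1.3,0,255)
cv2.imwrite("pics/z1.png",o)
E
```

```text
[ WARN:0@1.308] global loadsave.cpp:1063 imwrite_ Unsupported depth image for selected encoder is fallbacked to CV_8U.
```

View pics/z1.png

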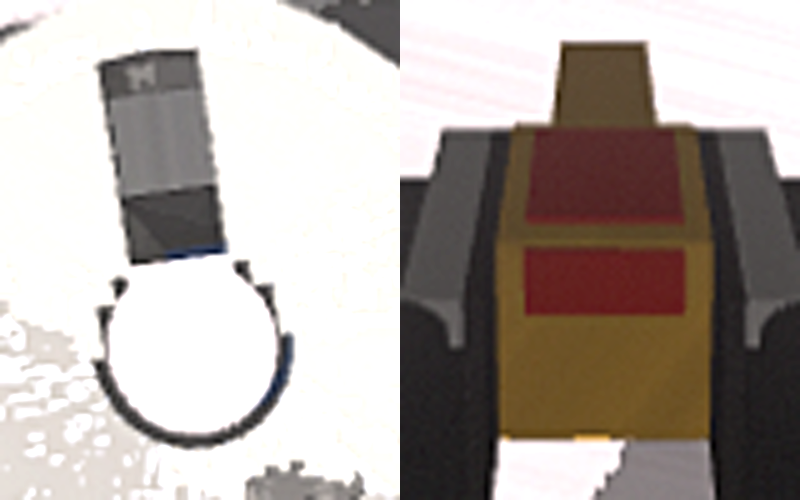

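```bash
cat > m.py <<'E'
from h import *
c=env.camera("wrist"); s=env.get_state(); tz=s["eef_pos"][2]; print(s["eef_pos"])
L=lambda p:[(190+x/5,50+y/5) for x,y in p]; Rr=lambda p:[(216+x/5,205+y/5) for x,y in p]
S=onz(c,L([(119,196),(216,184),(226,250),(130,264)]),.14)
H=onz(c,Rr([(97,437),(314,437),(314,240),(98,243)]),tz+.0247)
B=onz(c,Rr([(161,43),(247,43)]),tz-.0573)
ang=lambda v:np.degrees(np.arctan2(v[1],v[0]))
d=lambda i,j,P:P[j]-P[i]
print("slot",S.round(4),"yaw",ang(d(1,0,S))-90,ang(d(2,3,S))-90,ang(d(3,0,S)),ang(d(2,1,S)),"gap",np.linalg.norm(S[0]-S[3]),np.linalg.norm(S[1]-S[2]),"w",np.linalg.norm(d(1,0,S)))
print("head",H.round(4),"yaw",ang(d(1,0,H))-90,ang(d(2,3,H))-90,"w",np.linalg.norm(d(1,0,H)),np.linalg.norm(d(1,2,H)),"c",H.mean(0))
print("blade",B.round(4),"yaw",ang(B[0]-B[1])-90,"w",np.linalg.norm(B[0]-B[1]))
E
python3 m.py
```

```text
[0.49497366 0.1504492  0.23628535]
slot [[0.5653 0.2035 0.14  ]
 [0.5707 0.1899 0.14  ]
 [0.562  0.1862 0.14  ]
 [0.5563 0.1998 0.14  ]] yaw 21.7933550313178 23.048794099710562 22.54376624319031 22.996828373649976 gap 0.009795038593594199 0.009473930870209361 w 0.014638711151388794
head [[0.4821 0.1578 0.261 ]
 [0.4872 0.139  0.261 ]
 [0.5059 0.1444 0.261 ]
 [0.5008 0.1624 0.261 ]] yaw 15.13473787478523 16.002628383357816 w 0.019484618924574405 0.0194954169284759 c [0.49401209 0.15087891 0.26098535]
blade [[0.4904 0.1563 0.179 ]
 [0.4936 0.1446 0.179 ]] yaw 15.115500682264027 w 0.012093008518759739
```

Emit:
{"name": "carry_out", "arguments": {
  "rows": [
    [[25,15,0,0,0,0.06,-1],[50,30,0,0,0,0.127,-1],[72.5,45,0,0,0,0.127,-1],[72.5,45,-15,0,0,0.127,-1],[72.5,45,-25,0,0,0.127,-1],[72.5,45,-25,0,0,0.127,-1],[72.5,45,-25,0,0,0.127,-1],[72.5,45,-25,0,0,0.127,-1]]
  ]
}}

```text
time_s: 7.85
eef_pos: [0.5675, 0.1953, 0.2121]
tool_rot: [-0.0, 0.981, 0.194, 0.0]
contact_force: [-0.7, 0.4, -0.2]
width: 0.0186
```

```bash
python3 - <<'E'
from h import *
s=env.get_state();print(s["time_s"],s["eef_pos"],s["tool_rot"],s["contact_force"],s["width"])
c=shot("wrist")
print(s["eef_pos"]-env.get_state()["eef_pos"])
im=c["image"][155:275,186:326][:,:,::-1]
cv2.imwrite("pics/z2.png",cv2.resize(np.clip(im.astype(float)*1.2,0,255).astype(np.uint8),None,fx=5,fy=5,interpolation=cv2.INTER_CUBIC))
E
```

```text
7.85 [0.56753335 0.19525347 0.21206498] [-7.69379542e-06  9.81095680e-01  1.93522766e-01  4.52699908e-04] [-0.73310779  0.42868851 -0.16637679] 0.01860654830051092
[-1.39122025e-04 -3.24063996e-05 -1.07494165e-04]
```

View pics/z2.png

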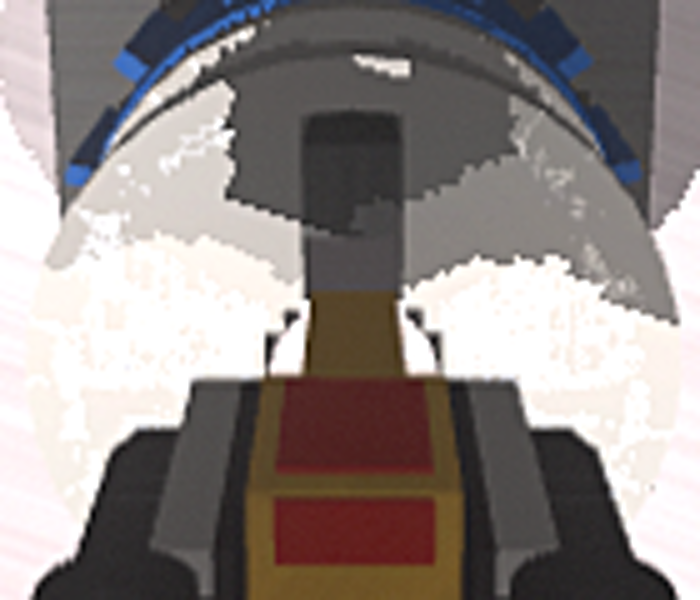

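```bash
python3 - <<'E'
from h import *
c=env.camera("wrist"); s=env.get_state(); z=s["eef_pos"][2]
t=np.radians(22.6);x=np.array([np.cos(t),np.sin(t)]);y=np.array([-x[1],x[0]])
k=np.array([.5635,.1948])
f=lambda u,v:(186+u/5,155+v/5)
B=onz(c,[f(308,292),f(400,292)],z-.0573)[:,:2]-k
W=onz(c,[f(303,290),f(405,290),f(302,125),f(402,125)],.14)[:,:2]-k
print("blade",B@np.c_[x,y]*1e3,"slot sides",W@np.c_[x,y]*1e3)
E
```

```text
blade [[ 1.56738204  6.105192  ]
 [ 1.51495818 -6.82909767]] slot sides [[-3.48889668  7.34486832]
 [-3.55131477 -8.05096954]
 [22.11395288  7.15361783]
 [22.053362   -7.47437991]]
```

Emit:
{"name": "carry_out", "arguments": {
  "rows": [
    [[1.1,0.5,0,0,0,0,-1],[1.1,0.5,-5,0,0,0,-1],[1.1,0.5,-10,0,0,0,-1],[1.1,0.5,-14,0,0,0,-1],[1.1,0.5,-17,0,0,0,-1],[1.1,0.5,-20,0,0,0,-1]]
  ]
}}

```text
time_s: 8.55
eef_pos: [0.5684, 0.1959, 0.1908]
tool_rot: [-0.0, 0.981, 0.194, -0.0]
contact_force: [0.0, 0.1, -0.5]
width: 0.0189
```

Emit:
{"name": "carry_out", "arguments": {
  "rows": [
    [[0,0,-3,0,0,0,-1],[0,0,-6,0,0,0,-1],[0,0,-8,0,0,0,-1],[0,0,-9,0,0,0,-1],[0,0,-9,0,0,0,-1]]
  ]
}}

```text
time_s: 9.05
eef_pos: [0.5685, 0.1959, 0.1822]
tool_rot: [0.0, 0.981, 0.194, -0.0]
contact_force: [0.1, 0.5, 0.0]
width: 0.0188
```

Emit:
{"name": "carry_out", "arguments": {
  "rows": [
    [[0,0,-1.5,0,0,0,-1],[0,0,-3,0,0,0,-1],[0,0,-4,0,0,0,-1],[0,0,-5,0,0,0,-1],[0,0,-5,0,0,0,-1]]
  ]
}}

```text
time_s: 9.55
eef_pos: [0.5682, 0.1958, 0.177]
tool_rot: [0.0, 0.981, 0.194, -0.0]
contact_force: [-1.2, -0.2, -2.0]
width: 0.0188
```

Emit:
{"name": "carry_out", "arguments": {
  "rows": [
    [[-0.6,-0.2,-1,0,0,0,-1],[-0.6,-0.2,-2,0,0,0,-1],[-0.6,-0.2,-3,0,0,0,-1],[-0.6,-0.2,-3,0,0,0,-1]]
  ]
}}

```text
time_s: 9.95
eef_pos: [0.5678, 0.1957, 0.1741]
tool_rot: [0.0, 0.981, 0.194, -0.0]
contact_force: [-1.8, 0.4, -0.9]
width: 0.0186
```

Emit:
{"name": "carry_out", "arguments": {
  "rows": [
    [[-0.5,-0.2,-1,0,0,0,-1],[-0.5,-0.2,-2,0,0,0,-1],[-0.5,-0.2,-3,0,0,0,-1],[-0.5,-0.2,-3,0,0,0,-1]]
  ]
}}

```text
time_s: 10.35
eef_pos: [0.5674, 0.1955, 0.1711]
tool_rot: [-0.0, 0.981, 0.194, -0.0]
contact_force: [-1.7, -0.8, -1.3]
width: 0.0191
```

```bash
python3 - <<'E'
from h import *
for i in range(6):
  s=env.get_state();print(s["contact_force"].round(2),s["wrist_torque"].round(3),s["eef_pos"].round(5)); env.camera("wrist")
E
```

```text
[-1.69 -0.79 -1.32] [-0.115  0.276  0.058] [0.56741 0.19549 0.17108]
[-1.26 -0.65  0.08] [-0.145  0.254  0.007] [0.56741 0.19555 0.17113]
[-2.09 -0.49 -0.96] [-0.118  0.342 -0.055] [0.5674  0.19551 0.17115]
[-1.32 -0.49 -1.56] [-0.148  0.285  0.044] [0.56744 0.19551 0.1712 ]
[-1.81 -0.55 -0.91] [-0.14   0.352  0.   ] [0.56745 0.19552 0.17121]
[-1.46 -0.29 -0.69] [-0.169  0.324  0.03 ] [0.56742 0.19554 0.17122]
```

Emit:
{"name": "carry_out", "arguments": {
  "rows": [
    [[-0.8,-0.3,-1,0,0,0,-1],[-0.8,-0.3,-2,0,0,0,-1],[-0.8,-0.3,-3,0,0,0,-1],[-0.8,-0.3,-3,0,0,0,-1]]
  ]
}}

```text
time_s: 11.05
eef_pos: [0.5668, 0.1953, 0.1682]
tool_rot: [-0.0, 0.981, 0.194, 0.0]
contact_force: [-0.2, -0.3, -1.0]
width: 0.0187
```

Emit:
{"name": "carry_out", "arguments": {
  "rows": [
    [[-0.2,-0.1,-1,0,0,0,-1],[-0.2,-0.1,-2,0,0,0,-1],[-0.2,-0.1,-2,0,0,0,-1]]
  ]
}}

```text
time_s: 11.35
eef_pos: [0.5667, 0.1952, 0.1662]
tool_rot: [-0.0, 0.981, 0.194, 0.0]
contact_force: [1.1, -0.3, -0.7]
width: 0.0193
```

Emit:
{"name": "carry_out", "arguments": {
  "rows": [
    [[-0.2,-0.1,-1,0,0,0,-1],[-0.2,-0.1,-2,0,0,0,-1],[-0.2,-0.1,-2,0,0,0,-1]]
  ]
}}

```text
time_s: 11.65
eef_pos: [0.5666, 0.1951, 0.1646]
tool_rot: [-0.0, 0.981, 0.194, 0.0]
contact_force: [1.1, 0.6, 0.9]
width: 0.0186
```

Emit:
{"name": "carry_out", "arguments": {
  "rows": [
    [[0,0,-1,0,0,0,-1],[0,0,-1.5,0,0,0,-1],[0,0,-1.5,0,0,0,-1]]
  ]
}}

```text
time_s: 11.95
eef_pos: [0.5667, 0.1951, 0.1635]
tool_rot: [0.0, 0.981, 0.194, 0.001]
contact_force: [-0.0, -0.7, 4.2]
width: 0.0191
```

Emit:
{"name": "carry_out", "arguments": {
  "rows": [
    [[0,0,-1,0,0,0,-1],[0,0,-1.5,0,0,0,-1],[0,0,-1.5,0,0,0,-1]]
  ]
}}

```text
time_s: 12.25
eef_pos: [0.5667, 0.1951, 0.1626]
tool_rot: [0.0, 0.981, 0.194, 0.001]
contact_force: [-2.2, -0.0, 8.6]
width: 0.0188
```

Emit:
{"name": "carry_out", "arguments": {
  "rows": [
    [[0,0,-0.7,0,0,0,-1],[0,0,-1.4,0,0,0,-1],[0,0,-1.4,0,0,0,-1]]
  ]
}}

```text
time_s: 12.55
eef_pos: [0.5667, 0.195, 0.1616]
tool_rot: [0.0, 0.981, 0.194, 0.001]
contact_force: [-3.2, -1.5, 11.6]
width: 0.0193
```

```bash
python3 - <<'E'
from h import *
for i in range(5):
  s=env.get_state();print(s["contact_force"].round(2),s["wrist_torque"].round(3),s["eef_pos"].round(5)); env.camera("wrist")
E
```

```text
[-3.24 -1.52 11.64] [-0.163  0.494  0.083] [0.56674 0.19502 0.16164]
[-1.59 -1.43 11.74] [-0.171  0.562  0.067] [0.56676 0.19506 0.16166]
[-2.51 -1.01 10.36] [-0.14   0.542  0.09 ] [0.56674 0.19502 0.16163]
[-2.55 -0.35 11.76] [-0.177  0.532  0.1  ] [0.56674 0.19504 0.16166]
[-1.52 -1.   11.04] [-0.112  0.541  0.062] [0.56673 0.19504 0.16164]
```

Emit:
{"name": "carry_out", "arguments": {
  "rows": [
    [[0,0,-1.2,0,0,0,-1],[0,0,-1.2,0,0,0,-1],[0,0,0.3,0,0,0,-1],[0,0,0.3,0,0,0,-0.2],[0,0,0.3,0,0,0,-0.2],[0,0,0.3,0,0,0,-0.2],[0,0,0.3,0,0,0,-0.2]]
  ]
}}

```text
time_s: 13.5
eef_pos: [0.5659, 0.195, 0.1597]
tool_rot: [-0.0, 0.981, 0.194, -0.0]
contact_force: [0.2, 0.3, -0.5]
width: 0.0337
```

Emit:
{"name": "carry_out", "arguments": {
  "rows": [
    [[0,0,5,0,0,0,-0.2],[0,0,20,0,0,0,-0.2],[0,0,40,0,0,0,-0.6],[0,0,40,0,0,0,-1],[0,0,40,0,0,0,-1],[0,0,40,0,0,0,-1],[0,0,40,0,0,0,-1]]
  ]
}}

```text
time_s: 14.2
eef_pos: [0.5656, 0.1949, 0.1992]
tool_rot: [0.0, 0.981, 0.194, -0.001]
contact_force: [-0.0, 0.0, 1.2]
width: 0.0004
```

```bash
python3 - <<'E'
from h import *
s=env.get_state();print(s["contact_force"].round(2),s["eef_pos"].round(5),s["width"])
c=shot("wrist","z3.png",(160,100,192,180),4)
for t in ["key_head","key_red"]:
  for n in ["wrist","top","side"]:
    if n!="wrist": env.camera(n)
    for r in env.tip_of(n,t)[:4]:
      if r["location"][1]>.1: print(n,t,round(r["p"],2),np.round(r["location"],4))
E
```

```text
[-0.02  0.05  1.24] [0.56563 0.19489 0.19916] 0.0004331866018334054
wrist key_head 0.84 [0.5673 0.1922 0.182 ]
top key_head 0.61 [0.565  0.1962 0.1053]
top key_head 0.37 [0.5619 0.1966 0.1838]
wrist key_red 0.81 [0.5762 0.2004 0.1725]
top key_red 0.58 [0.5796 0.1993 0.1771]
side key_red 0.64 [0.577  0.2023 0.1728]
```

View pics/z3.png

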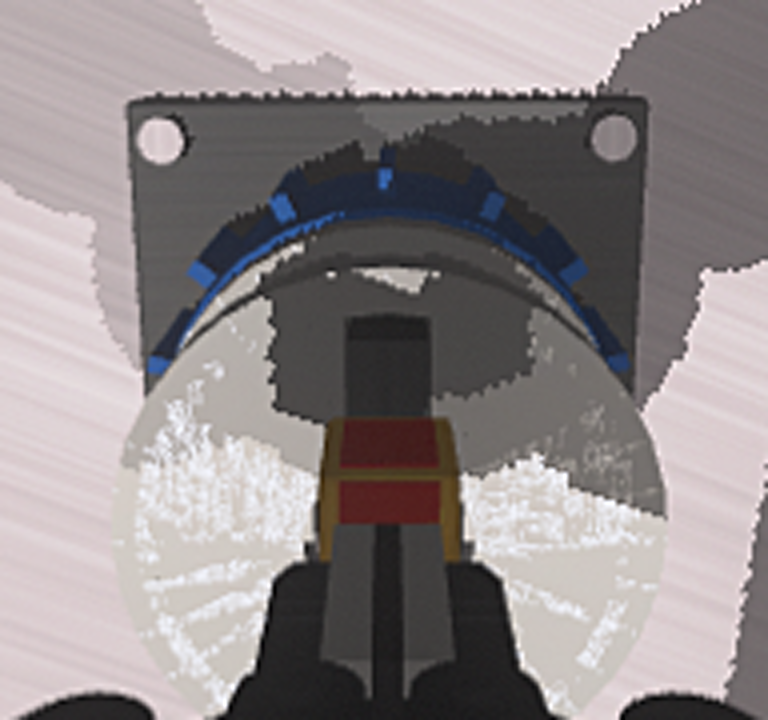

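The key stands upright in the slot with its red side outwards, and the shut fingers are above its head. Now the final press from above, watching the force.

Emit:
{"name": "carry_out", "arguments": {
  "rows": [
    [[0,0,-6,0,0,0,-1],[0,0,-11,0,0,0,-1],[0,0,-13,0,0,0,-1],[0,0,-13.5,0,0,0,-1],[0,0,-13.5,0,0,0,-1]]
  ]
}}

```text
time_s: 15.25
eef_pos: [0.5662, 0.195, 0.1865]
tool_rot: [-0.0, 0.981, 0.194, -0.0]
contact_force: [0.0, -0.7, 0.9]
width: -0.0002
```

Emit:
{"name": "carry_out", "arguments": {
  "rows": [
    [[0,0,-0.5,0,0,0,-1],[0,0,-1,0,0,0,-1],[0,0,-1,0,0,0,-1]]
  ]
}}

```text
time_s: 15.55
eef_pos: [0.5663, 0.195, 0.1857]
tool_rot: [-0.0, 0.981, 0.194, 0.0]
contact_force: [0.8, -0.8, 1.1]
width: 0.0002
```

Emit:
{"name": "carry_out", "arguments": {
  "rows": [
    [[0,0,-0.5,0,0,0,-1],[0,0,-1,0,0,0,-1],[0,0,-1,0,0,0,-1]]
  ]
}}

```text
time_s: 15.85
eef_pos: [0.5664, 0.1951, 0.1857]
tool_rot: [0.0, 0.981, 0.194, 0.0]
contact_force: [-2.0, -0.9, 6.3]
width: -0.0001
```

Emit:
{"name": "carry_out", "arguments": {
  "rows": [
    [[0,0,-0.5,0,0,0,-1],[0,0,-0.8,0,0,0,-1],[0,0,-0.8,0,0,0,-1]]
  ]
}}

```text
time_s: 16.15
eef_pos: [0.5665, 0.195, 0.1856]
tool_rot: [0.0, 0.981, 0.194, 0.001]
contact_force: [-3.0, -1.3, 10.8]
width: 0.0002
```

Emit:
{"name": "carry_out", "arguments": {
  "rows": [
    [[0,0,-0.3,0,0,0,-1],[0,0,-0.3,0,0,0,-1],[0,0,-0.3,0,0,0,-1]]
  ]
}}

```text
time_s: 16.45
eef_pos: [0.5665, 0.195, 0.1856]
tool_rot: [0.0, 0.981, 0.194, 0.001]
contact_force: [-3.7, -0.9, 11.7]
width: 0.0002
```

```bash
cat > f.py <<'E'
from h import *
a=[]
for i in range(6):
  s=env.get_state();a.append(np.r_[s["contact_force"],s["eef_pos"]*1e3,s["time_s"]]); env.camera("wrist")
print(np.mean(a,0).round(2))
E
python3 f.py
```

```text
[ -4.02  -1.32  11.61 566.5  195.04 185.61  16.58]
```

Emit:
{"name": "carry_out", "arguments": {
  "rows": [
    [[0,0,-0.3,0,0,0,-1],[0,0,-0.5,0,0,0,-1],[0,0,-0.5,0,0,0,-1]]
  ]
}}

```text
time_s: 17.05
eef_pos: [0.5666, 0.195, 0.1856]
tool_rot: [0.0, 0.981, 0.194, 0.001]
contact_force: [-5.1, -1.3, 14.4]
width: 0.0
```

```bash
python3 f.py
```

```text
[ -5.34  -1.37  14.29 566.55 195.04 185.59  17.18]
```

Emit:
{"name": "carry_out", "arguments": {
  "rows": [
    [[0,0,-0.2,0,0,0,-1],[0,0,-0.35,0,0,0,-1],[0,0,-0.35,0,0,0,-1]]
  ]
}}

```text
time_s: 17.65
eef_pos: [0.5666, 0.195, 0.1855]
tool_rot: [0.0, 0.981, 0.194, 0.001]
contact_force: [-5.8, -2.2, 15.9]
width: -0.0003
```

```bash
python3 f.py
```

```text
[ -5.45  -1.58  15.87 566.61 195.01 185.54  17.78]
```

Emit:
{"name": "carry_out", "arguments": {
  "rows": [
    [[0,0,3,0,0,0,-1],[0,0,15,0,0,0,-1],[0,0,40,0,0,0,-1],[0,0,60,0,0,0,-1],[0,0,60,0,0,0,-1],[0,0,60,0,0,0,-1]]
  ]
}}

```text
time_s: 18.55
eef_pos: [0.5665, 0.1951, 0.2429]
tool_rot: [-0.0, 0.981, 0.194, 0.0]
contact_force: [-0.8, 0.1, -0.7]
width: 0.0004
```

```bash
python3 - <<'E'
from h import *
s=env.get_state();print(s["contact_force"].round(2),s["eef_pos"].round(5))
w=shot("wrist")["image"];d=shot("side")["image"][130:230,210:310]
o=np.hstack([w[60:300,160:360],cv2.resize(d,(240,240),interpolation=cv2.INTER_CUBIC)])
cv2.imwrite("pics/fin.png",cv2.resize(o,None,fx=1.8,fy=1.8)[:,:,::-1])
E
```

```text
[-0.83  0.05 -0.7 ] [0.56653 0.19509 0.24293]
```

View pics/fin.png

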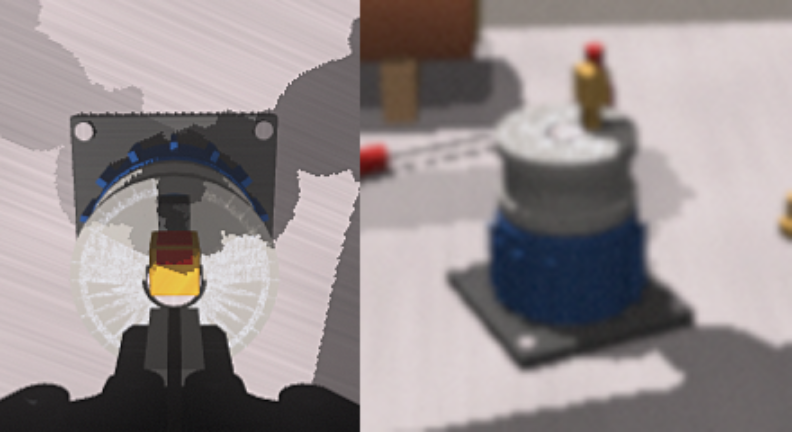

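The key stands upright in the slot with its red side outwards, and the gripper is clear of it. I'm handing in.

```bash
python3 -c "
from plant import env
print(env.hand_in())"
```

```text
the job is handed in; nothing more can be done
None
```

I took the small key out of the rack and lowered it into the keyway, red side away from the shaft, holding it until it touched both sides at about 33 mm down. I pressed it in while still gripping it and let go. I then pressed on its head with the shut fingers and handed in at about 19 s.

- **Tightness:** the final push averaged 15.9 N. Between about 12 and 16 N the key sank less than 0.1 mm.
- **Position:** after I backed off, the pictures showed the key upright, red side outwards, with the robot clear of it. I saw no sign of a bystander being disturbed, though I did not check them one by one.
- **Squeeze:** I could not measure it directly. I estimate 20–33 N, within the 17–44 N range, but this rests on the friction figure. The travel while pressing pointed to the upper end and the stated friction to the lower.
- **Sideways force:** the last press also showed about 5 N sideways on the fingers, from rubbing on the head.

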